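# Lock the drying fan's blade and take off its hub cap

### The job

The studio's drying fan lies on its back with the front grille off, so that its blade can be washed. Take the steel locking pin out of the wooden tool block and push it fully home through the eye on the blade hub, so that the blade cannot turn; then feel out, without forcing it, which way the hub cap loosens (they come with left-hand and with right-hand threads), undo it and lift it off. Leave the pin in and the bottles and the tub where they stand, and finish while still holding the cap up in the gripper, well clear above the fan.

Things in the scene. Friction and masses are not known exactly. Their poses are not given: they have to be found in the camera images.
- fan: Round desk fan lying on its back, about 250 mm across and 107 mm high with its cap, fixed to the desk. Origin: centre of its underside, on the blade's axis, z up. Rim of the rear cage: 47 mm high, 112 mm radius. Five blades, 104 mm radius, lie 60 to 76 mm above the desk. The locking eye on the hub points to the fan's own -y, 50 mm from the axis.
- rotor (a joint): Angle of the fan blade about the vertical axis, rad, positive anticlockwise from above; 0 at the start, when the eye stands exactly over the locking socket in the motor housing. Turns very easily until the pin is in.
- lock_mouth (a point): Centre of the top of the locking eye (bore 10 mm, 7.5 mm long, outer diameter 23 mm) that moves with the blade, 66 mm above the desk and 50 mm from the axis. The socket of the same bore lies below it, 9 mm under this point, with its floor 39 mm under this point.
- pin: Steel locking pin, 84 mm long, 0.06 kg, standing upright in the tool block. Origin: on its axis at the shoulder (underside of its 16 mm collar), z towards the head. Below the origin an 8 mm shank 34 mm long with a tapered tip; above it the 3 mm collar, then a knurled round head 13 mm thick up to 50 mm above the origin. Fully home means that the collar sits on the top of the eye.
- pin_head (a point): Point on the pin's axis 36 mm above its shoulder, a good height for the grasp.
- tool_block: Beech block 46 x 130 x 42 mm, fixed to the desk, long side along its own y; origin: centre of its underside. The pin stands in the hole at its own y = +45 mm, its collar on the block's top. A bradawl with a wooden handle (48 mm high) stands at y = -42 mm.
- cap: White ribbed hub cap, 38 mm diameter (39 mm at the lower edge), 30 mm high, 0.08 kg, with a small raised bar across its top. Origin: centre of its lower edge, 76.5 mm above the desk on the fan's axis when it is on; z up; its frame turns with it and starts in line with the fan's. While the blade is not pinned, the blade just turns with the cap.
- cap_grip (a point): Point on the cap's axis 20 mm above its lower edge. The cap is on a coarse sprung quick thread: turned 1.0 to 2.1 rad (aim at 1.4) the right way, it is free and lifts straight off. The wrong way it is stopped dead within 0.3 rad; with a firm grip, some 0.4 rad of turn against the stop is forcing it. Which way is right differs from fan to fan and cannot be seen.
- medium_bottle: Round bottle of painting medium, 47 mm diameter, 95 mm high, loose; bystander. Origin: centre of its underside.
- ink_bottle: Square ink bottle, 46 mm wide, 88 mm high, loose; bystander. Origin: centre of its underside.
- tub: Round tub of modelling paste with a black lid, 76 mm diameter, 61 mm high, loose; bystander. Origin: centre of its underside.
Mind the look-alikes: they are no part of the job. Leave any orange look-alike of the cap alone.

How it is judged:
On the way:
1. the pin is fully home in the locking eye while the cap is still on (z of pin in the frame of lock_mouth below 0.003 m and horizontal distance between pin and lock_mouth below 0.003 m and angle between pin's own z axis and vertical below 0.1 rad and z of cap in the frame of fan below 0.085 m), for 0.2 s.
At the end, for the whole second after the job is handed in: The cap is held still in the gripper, its lower edge at least 44 mm higher than when it was on, touching neither fan nor pin; the pin is still fully home (shoulder within 3 mm of the top of the eye, within 3 mm of its axis, upright within 0.1 rad) (z of cap in the frame of fan above 0.12 m and contact force between the fingers and cap above 1 N and contact force between cap and fan below 0.05 N and contact force between cap and pin below 0.05 N and linear speed of cap below 0.05 m/s and z of pin in the frame of lock_mouth below 0.003 m and horizontal distance between pin and lock_mouth below 0.003 m and angle between pin's own z axis and vertical below 0.1 rad); the arm keeps its last pose, push and grip.
It fails at once if a bottle or the tub was moved more than 30 mm (distance of any of medium_bottle, ink_bottle, tub from where it was at the start of the episode above 0.03 m).
It fails at once if the cap was forced against its thread (contact force between cap and fan over 95 N) (contact force between cap and fan above 95 N).
It also fails if it takes over 61 s, if anything falls off the work surface, if the arm or the gripper's body presses on something with over 40 N, if the wrist force passes 120 N, or if a joint passes its speed limit or range.

### The arm

A 7-joint arm with a two-finger parallel gripper is mounted at the origin on a cart in front of the work surface, level with it; the furniture and walls round the work are solid. World frame = base frame: x ahead of the robot, y to its left, z up, the work surface at z = 0. Lengths are in m, angles in rad, forces in N, time in s.
With the tool pointing down it reaches from about 0.425 to 0.925 m from the base axis. Payload 6.8 kg.
Tool frame: the origin (TCP) lies at the very end of the fingers, on their centre line; the grasp point (between the pads) lies 19 mm behind it (hold_point_z is the distance from the TCP to the grasp point, in m); z points along the fingers, y is the direction in which the jaws open and shut (so a half turn about z gives the same grasp; the last joint's range is limited). The gripper opens to 85 mm and grips with 20 to 120 N. Pads are 22 mm wide; open, the fingers measure 114 mm over their backs; the gripper's body (76 mm by 85 mm) begins 54 mm behind the grasp point. The pads swing forward as they close: fully open they stand 13 mm farther back than shut.
Start: joints at [1.144, 0.477, 0.022, 1.555, -0.011, 1.109, -0.083], TCP at [0.212, -0.641, 0.231] pointing down, gripper open.
Joint ranges: [-2.96, 2.96], [-0.34, 2.1], [-1.41, 1.46], [0.24, 2.44], [-1.37, 4.51], [0.17, 1.92], [-2.96, 2.96]. Speed limits (rad/s): [2.39, 2.39, 3.14, 3.14, 3.14, 3.14, 3.14].

### API

Orientations are given as a unit quaternion [w, x, y, z].
In Python, from station import get_obs, read_camera, calibration, hand_in, regions_of, hold_point_z gives the robot as it stands.
- The arm moves only by the tool send_rows, never from a script. Its argument "motion" is text: rows parted by semicolons, each of 7 numbers parted by spaces: the shift along the world's x, y, z in cm, then the turn, a rotation vector about the world's x, y, z in degrees, then the closure, from 0 (fully open) to 1 (shut). In form: dx dy dz rx ry rz fingers; .... A call has 1 to 20 rows; each row shifts and turns the pose as measured when the row begins; what a row does not reach is not made up. A row lasts 1/12 s, in which the tool goes at most 41.7 mm and 7.16 degrees, less where a joint would pass 70% of its speed; a pose out of reach is approached as far as the arm can. A call is refused whole if a number of a shift passes 4.17 or a number of a turn 7.16, either way. A call with a gripper value outside its range is refused whole. The fingers move at their own pace and stop on an object; "newtons" is the grip in N (left out, the last holds). Time passes only in rows, so rows that do not move let the fingers close. It gives the time, the measured TCP pose, the force and the opening at its end, in the units of the state.
- get_obs(): the state, without advancing time (a new reading comes with each control period).
- read_camera(name): name is "scene" or "top"; returns the picture (400x640x3 uint8, red, green, blue); there is no depth.
- calibration(name): a dict with "mtx" (3x3 intrinsics, pixels), "k1" (the pictures are not rectified: a ray, as slopes to the right and down, at radius r is drawn at 1 + k1 r^2 times it, then the intrinsics apply), "R" (3x3) and "t" (3): a world point X has camera coordinates R X + t. Camera axes: x right, y down, z forward; pixel columns grow to the right and rows downward; lengths in m; the calibration is good to about 2 mm. A picture is of the moment at which its call begins. calibration takes no time and is no camera call.
- hand_in(): hands the job in, once; it reports no verdict.
Trained networks look in the newest picture that a camera, given by its name, has taken for a name from the list of things; names that differ only in an ending like _2 or _b are one class to them, and where a whole thing is asked for, a point or a joint stands for the part that bears it (a point fixed in the world has none). Each returns a list of dicts, best first, with "conf" (0 to 1); they miss things now and then, are a little off and sometimes report something else, mostly with a low value. They report only what shows in the picture. A call takes as long as a camera call. They do not tell look-alikes from the thing itself.
- regions_of(thing, camera): "region" (400x640 bool, what is visible of it) and "point" ([column, row] in pixels, amid what is visible of it).
The state is a dict: "t": time; "q": joint angles; "joint_vel": joint speeds; "joint_torque": joint torques, N m; "eef_pos": TCP position; "tool_rot": TCP orientation; "contact_force": force on the tool from outside, world axes, zero at the start; "torque": the same for the moment, N m; "gripper_width": opening from 0.0 (shut) to 1.0 (fully open).
Only numpy, scipy, OpenCV 4.12 (cv2) and the standard library are available. Lean on these libraries where they do the work, as an engineer would, in place of code of your own. Each camera call takes 0.05 s, during which the arm holds its last target.

## Working session

There is one attempt and no reset: what is moved stays moved. The work goes in short steps, Python scripts to look and compute and a tool call to move; the robot and the scene stay as the last step left them, time stands still between calls to the robot, and variables do not carry over. Pictures are saved under pics/ and viewed, and the job is handed in when it is done.

Besides the shell and the picture viewer there is one more tool, called after ">>>" as name(argument=value, ...), one argument or row to a line, values as JSON. send_rows: Moves the arm, as the interface text tells. Its arguments: {"type":"object","properties":{"motion":{"type":"string"},"newtons":{"type":"number"}},"required":["motion"]}

```bash
mkdir -p pics; ls; python3 - <<'E'
from station import *
import cv2
print(get_obs(), hold_point_z)
for n in("scene","top"):
    im=read_camera(n); cv2.imwrite(f"pics/{n}0.png",im[:,:,::-1]); print(n,calibration(n))
E
```

```text
pics
{'t': 0.0, 'q': array([ 1.14393125,  0.47784272,  0.02235518,  1.55646392, -0.01149114,
        1.10926836, -0.08311837]), 'joint_vel': array([ 0.00106384,  0.00032526,  0.00039372, -0.00101287,  0.00184189,
        0.00072798, -0.00083691]), 'joint_torque': array([ 1.45333115e-04, -5.96466243e+01,  1.60795636e+00, -2.81203330e+01,
        1.25000841e-02,  9.16193094e-03, -9.32636027e-06]), 'eef_pos': array([ 0.2113299 , -0.64044291,  0.23029217]), 'tool_rot': array([-8.99784792e-04,  9.87325573e-01,  1.58705241e-01, -2.22765890e-04]), 'contact_force': array([ 0.20319003, -0.5308347 , -0.20816069]), 'torque': array([-0.03488784,  0.01156164, -0.01541292]), 'gripper_width': 0.9978041642574714} 0.0187
scene {'mtx': array([[382.86793994,   0.        , 320.63353617],
       [  0.        , 382.86793994, 195.28664033],
       [  0.        ,   0.        ,   1.        ]]), 'k1': -0.08873512195201316, 'R': array([[-0.74691137, -0.66489845,  0.00578418],
       [-0.34375165,  0.37867667, -0.85932461],
       [ 0.56917327, -0.64382764, -0.51139785]]), 't': array([0.46848786, 0.23806264, 0.64817498])}
top {'mtx': array([[407.59883022,   0.        , 320.29796895],
       [  0.        , 407.59883022, 197.60615928],
       [  0.        ,   0.        ,   1.        ]]), 'k1': 0.03140863027671066, 'R': array([[ 0.01141055, -0.99965631,  0.0236023 ],
       [-0.99827015, -0.01274984, -0.05739466],
       [ 0.05767585, -0.02290657, -0.99807253]]), 't': array([0.07805933, 0.53815611, 0.95296675])}
```

View pics/scene0.png

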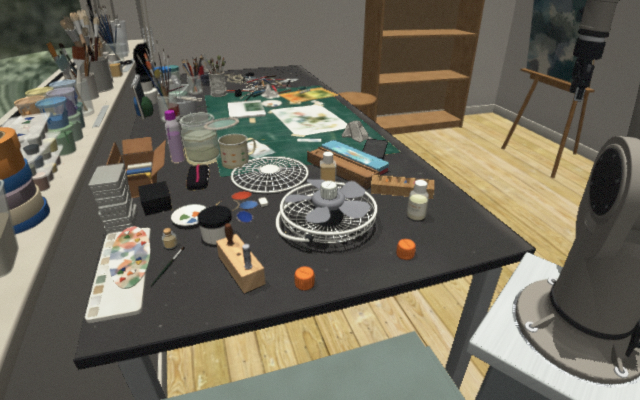

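View pics/top0.png

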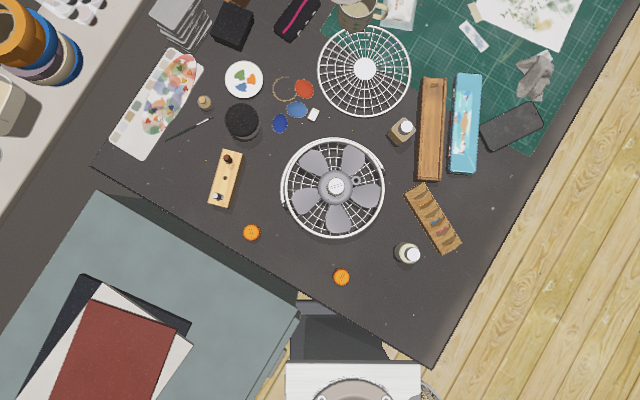

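```bash
cat > h.py <<'E'
import numpy as np, cv2
from station import *
def proj(X,n):
    c=calibration(n);x=c['R']@np.array(X,float)+c['t'];s=x[:2]/x[2];s=s*(1+c['k1']*(s@s));return c['mtx'][:2,:2]@s+c['mtx'][:2,2]
def ray(p,n):
    c=calibration(n);d=(np.array(p,float)-c['mtx'][:2,2])/c['mtx'][0,0];s=d.copy()
    for _ in range(20): s=d/(1+c['k1']*(s@s))
    R=c['R'];return -R.T@c['t'],R.T@np.array([s[0],s[1],1])
def atz(p,n,z):
    o,d=ray(p,n);return o+d*(z-o[2])/d[2]
E
python3 - <<'E'
from h import *
for n in("scene","top"):
    im=cv2.imread(f"pics/{n}0.png")
    def crop(a,b,c,d,s,k): cv2.imwrite(f"pics/{n}_{k}.png",cv2.resize(im[b:d,a:c],None,fx=s,fy=s,interpolation=cv2.INTER_CUBIC))
    if n=="top": crop(270,125,400,250,6,"fan");crop(190,140,260,220,7,"blk")
    else: crop(260,160,400,260,5,"fan");crop(205,215,275,295,7,"blk")
for n in("scene","top"):
    read_camera(n)
    for th in("fan","pin","pin_head","tool_block","cap","lock_mouth","medium_bottle","ink_bottle","tub"):
        for r in regions_of(th,n)[:3]:
            ys,xs=np.nonzero(r["region"]);print(n,th,round(r["conf"],2),np.round(r["point"],1),xs.min(),xs.max(),ys.min(),ys.max(),len(xs),np.round(xs.mean(),1),np.round(ys.mean(),1))
E
```

```text
scene fan 0.85 [328.9 209.7] 276 376 180 243 3692 327.3 212.2
scene pin 0.47 [244.7 257.9] 243 251 245 268 159 246.9 256.6
scene pin_head 0.72 [251.9 255.8] 243 251 246 267 146 246.9 256.9
scene tool_block 0.58 [240.2 264.3] 216 264 224 292 1533 239.0 261.5
scene tool_block 0.57 [332.1 203.4] 285 369 180 222 1644 333.4 201.9
scene cap 0.8 [404.9 250.4] 397 414 240 258 284 405.7 249.1
scene cap 0.64 [304.1 277.5] 294 314 267 289 383 303.9 278.5
scene lock_mouth 0.57 [330.2 202.9] 285 369 180 222 1700 332.7 202.1
scene lock_mouth 0.53 [329.1 189.6] 320 337 181 198 277 328.5 190.0
scene medium_bottle 0.95 [420.5 202.2] 407 427 180 219 632 417.7 200.8
scene ink_bottle 0.82 [325.8 167. ] 320 336 153 181 411 327.9 168.3
scene tub 0.7 [213.8 219.8] 198 231 206 243 924 213.8 222.4
scene tub 0.51 [246.6 256.6] 243 252 245 268 187 247.1 257.4
scene tub 0.49 [331.2 192. ] 320 336 181 198 273 328.0 189.7
top fan 0.65 [332.7 194.4] 280 384 137 238 5325 333.4 184.7
top pin_head 0.58 [219.5 193.1] 213 222 193 198 47 217.3 195.6
top tool_block 0.55 [226.9 176.6] 209 244 149 207 1289 227.4 177.5
top cap 0.6 [220.4 192.5] 213 222 193 199 54 217.6 195.7
top cap 0.49 [336.7 185. ] 327 344 178 195 250 335.8 186.2
top cap 0.46 [341.7 277.7] 333 349 268 284 226 340.8 275.7
top lock_mouth 0.78 [342.9 193.6] 291 380 145 232 3589 335.5 187.3
top medium_bottle 0.75 [408.1 250.3] 395 419 242 263 418 406.6 252.2
top medium_bottle 0.31 [240.8 119.7] 225 259 103 139 957 242.3 121.0
top ink_bottle 0.79 [401.6 132.9] 388 414 118 144 452 400.8 131.1
top tub 0.75 [238.3 121.9] 225 259 102 138 965 242.3 120.2
```

View pics/top_fan.png

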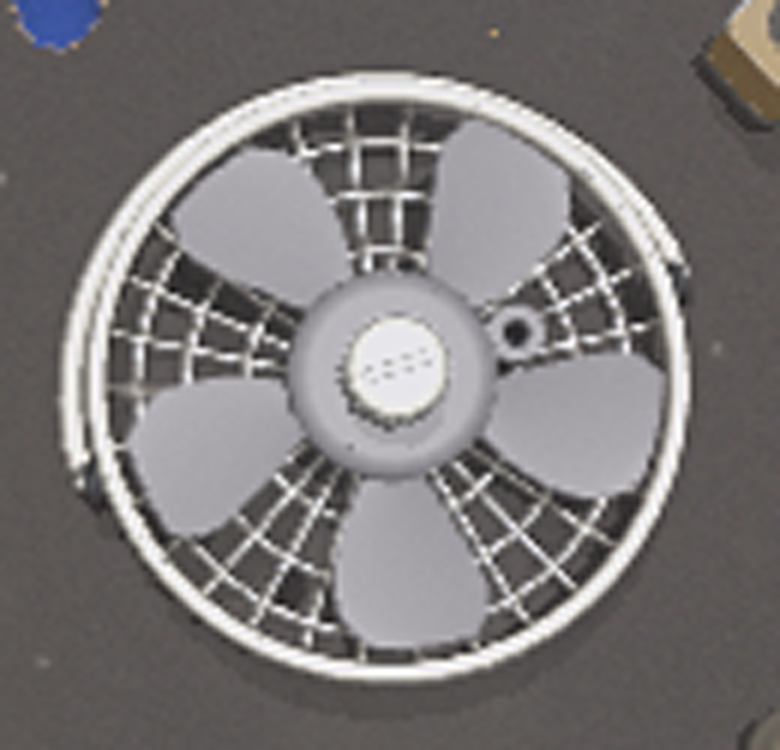

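View pics/top_blk.png

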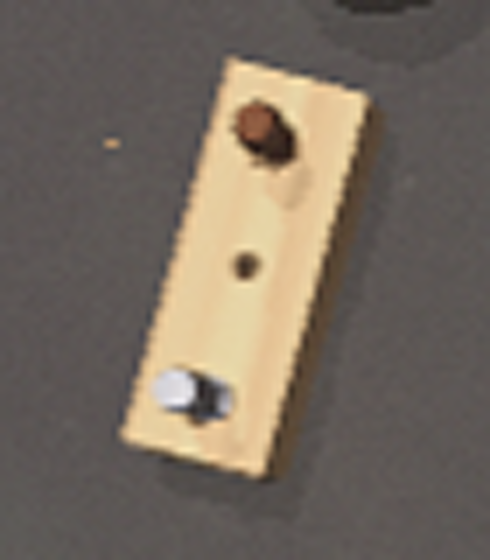

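View pics/scene_fan.png

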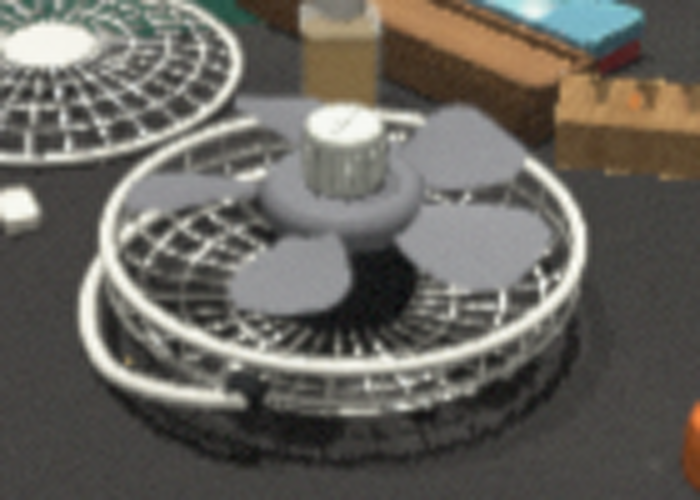

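View pics/scene_blk.png

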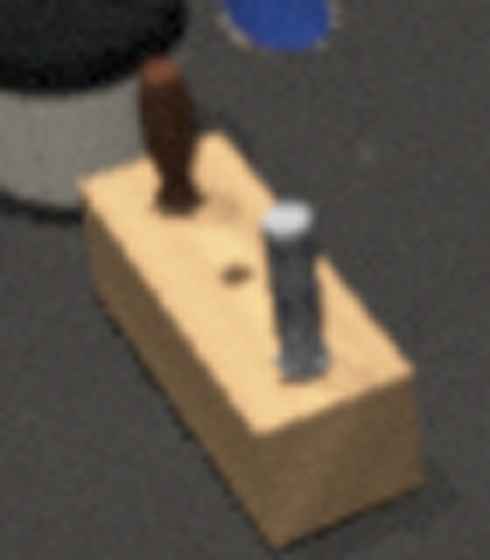

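```bash
python3 - <<'E'
from h import *
from scipy.optimize import least_squares
np.set_printoptions(precision=4,suppress=True)
def tri(a,b):
    o1,d1=ray(a,"top");o2,d2=ray(b,"scene");d1/=np.linalg.norm(d1);d2/=np.linalg.norm(d2)
    A=np.stack([d1,-d2],1);s=np.linalg.lstsq(A,o2-o1,rcond=None)[0];p,q=o1+s[0]*d1,o2+s[1]*d2;return (p+q)/2,np.linalg.norm(p-q)
print("pinhead top at z.092",atz((214.4,195.0),"top",.092),atz((245.6,245.4),"scene",.092),tri((214.4,195.),(245.6,245.4)))
ct=(335.8,185.8); cs=(260+343/5-.4,160+122/5-.4)
print("cap top",atz(ct,"top",.1065),atz(cs,"scene",.1065),tri(ct,cs))
print("eye z .066",atz((355.6,180.1),"top",.066))
# block corners top face in top crop, z=.042
C=[(230,58),(371,97),(268,478),(122,436)]
P=[atz((190+x/7-.43,140+y/7-.43),"top",.042) for x,y in C];print(np.array(P));print("ctr",np.mean(P,0))
S=[(82,185),(218,135),(412,372),(262,432)]
P=[atz((205+x/7-.43,215+y/7-.43),"scene",.042) for x,y in S];print(np.array(P));print("ctr",np.mean(P,0))
# outer rim ellipse
for n,th in(("top",0),):
    im=cv2.imread("pics/top0.png");g=im.min(2)
    m=(g>150)
    # radial search for rim at z=.047
    best=None
    c0=atz((335.,186.),"top",.047)[:2]
    def score(c,r):
        a=np.linspace(0,2*np.pi,240,endpoint=False);v=[]
        for t in a:
            p=proj((c[0]+r*np.cos(t),c[1]+r*np.sin(t),.047),"top").astype(np.float32);v.append(p)
        v=np.array(v,np.float32);return np.median(cv2.remap(g.astype(np.float32),v[:,:1],v[:,1:],cv2.INTER_LINEAR)) + np.mean(cv2.remap(g.astype(np.float32),v[:,:1],v[:,1:],cv2.INTER_LINEAR))
    R=[]
    for dx in np.arange(-8,9,1):
        for dy in np.arange(-8,9,1):
            for r in(.109,.110,.111,.112): R.append((score(c0+np.array([dx,dy])/1000,r),*(c0+np.array([dx,dy])/1000),r))
    R.sort(reverse=True);print(c0,np.array(R[:6]))
E
```

```text
pinhead top at z.092 [0.5354 0.3158 0.092 ] [0.5363 0.312  0.092 ] (array([0.5345, 0.3144, 0.0945]), np.float64(0.0021505650871045936))
cap top [0.5577 0.0536 0.1065] [0.5587 0.0518 0.1065] (array([0.5575, 0.0535, 0.1077]), np.float64(0.000383804156565624))
eye z .066 [0.5748 0.0065 0.066 ]
[[0.6475 0.312  0.042 ]
 [0.6354 0.2657 0.042 ]
 [0.5094 0.2964 0.042 ]
 [0.5226 0.3439 0.042 ]]
ctr [0.5787 0.3045 0.042 ]
[[0.6471 0.3074 0.042 ]
 [0.6371 0.2641 0.042 ]
 [0.5108 0.2955 0.042 ]
 [0.5222 0.3382 0.042 ]]
ctr [0.5793 0.3013 0.042 ]Traceback (most recent call last):
  File "<stdin>", line 31, in <module>
  File "<stdin>", line 26, in score
  File "h.py", line 4, in proj
    c=calibration(n);x=c['R']@np.array(X,float)+c['t'];s=x[:2]/x[2];s=s*(1+c['k1']*(s@s));return c['mtx'][:2,:2]@s+c['mtx'][:2,2]
ValueError: time passes only in moves, steps and waits
```

>>> send_rows(
  motion="2.6 3.15 0 0 0 4 0;2.6 3.15 0 0 0 4 0;2.6 3.15 0 0 0 4 0;2.6 3.15 0 0 0 4 0;2.6 3.15 0 0 0 4 0;2.6 3.15 0 0 0 4 0;2.6 3.15 0 0 0 4 0;2.6 3.15 0 0 0 4 0;2.6 3.15 0 0 0 4 0;2.6 3.15 0 0 0 4 0;2.6 3.15 0 0 0 4 0;2.6 3.15 0 0 0 4 0;2.6 3.15 0 0 0 4 0",
)

```text
t: 2.18
eef_pos: [0.5443, -0.2279, 0.2339]
tool_rot: [0.007, 0.812, 0.583, -0.001]
contact_force: [0.4, 0.2, -0.5]
gripper_width: 0.999
```

>>> send_rows(
  motion="0 4.1 0 0 0 3 0;0 4.1 0 0 0 3 0;0 4.1 0 0 0 3 0;0 4.1 0 0 0 3 0;0 4.1 0 0 0 3 0;0 4.1 0 0 0 3 0;0 4.1 0 0 0 3 0;0 4.1 0 0 0 3 0;0 4.1 0 0 0 3 0;0 4.1 0 0 0 3 0;0 4.1 0 0 0 3 0;0 4.1 0 0 0 3 0;0 4.1 0 0 0 3 0;0 0 0 0 0 0 0",
)

```text
t: 3.35
eef_pos: [0.5448, 0.3237, 0.2378]
tool_rot: [0.008, 0.553, 0.833, 0.009]
contact_force: [-1.2, 1.1, -0.1]
gripper_width: 1.0
```

```bash
cat >> h.py <<'E'
from scipy.spatial.transform import Rotation as Ro
np.set_printoptions(precision=3,suppress=True)
def need(X,jaw):
    o=get_obs();q=o['tool_rot'];a=np.radians((jaw+90)/2)
    R=Ro.from_quat([q[1],q[2],q[3],q[0]]);T=Ro.from_quat([np.cos(a),np.sin(a),0,0])
    print("t",round(o['t'],2),"pos",o['eef_pos'],"need cm",(np.array(X)-o['eef_pos'])*100,"deg",np.degrees((T*R.inv()).as_rotvec()),"F",o['contact_force'],"M",o['torque'],"w",round(o['gripper_width'],3),"q7",o['q'][6])
    return T,R
E
python3 -c "
from h import *
need((.5355,.314,.059),20)"
```

```text
t 3.35 pos [0.545 0.324 0.238] need cm [ -0.928  -0.97  -17.878] deg [-0.295  1.292 -2.904] F [-1.241  1.116 -0.14 ] M [ 0.047  0.066 -0.059] w 1.0 q7 -0.5041773584452768
```

>>> send_rows(
  motion="-0.9 -0.9 -2.5 -0.3 1.3 -2.9 0;0 0 -4 0 0 0 0;0 0 -4 0 0 0 0;0 0 -1.8 0 0 0 0;0 0 0 0 0 0 0",
)

```text
t: 3.77
eef_pos: [0.5354, 0.3209, 0.1138]
tool_rot: [0.0, 0.572, 0.82, 0.004]
contact_force: [0.1, -1.5, 0.2]
gripper_width: 0.997
```

```bash
python3 -c "
from h import *
need((.5355,.314,.059),20)
for n,b in(('top',(180,150,260,230)),('scene',(200,200,300,290))):
    im=read_camera(n)[:,:,::-1];cv2.imwrite('pics/a_'+n+'.png',cv2.resize(im[b[1]:b[3],b[0]:b[2]],None,fx=6,fy=6,interpolation=cv2.INTER_CUBIC))
"
```

```text
t 3.77 pos [0.535 0.321 0.114] need cm [ 0.013 -0.689 -5.484] deg [-0.392  0.309 -0.247] F [ 0.135 -1.501  0.194] M [-0.025  0.02  -0.021] w 0.997 q7 -0.6223640184439745
```

View pics/a_top.png

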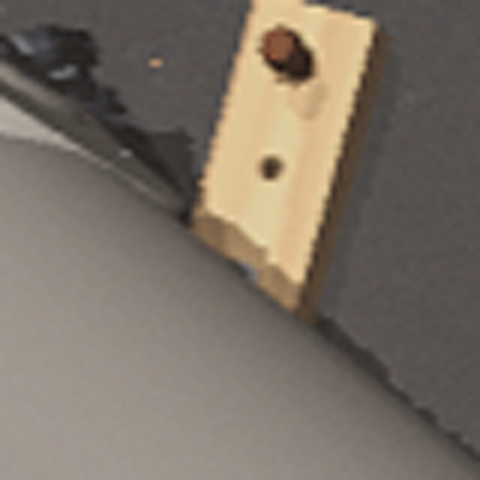

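View pics/a_scene.png

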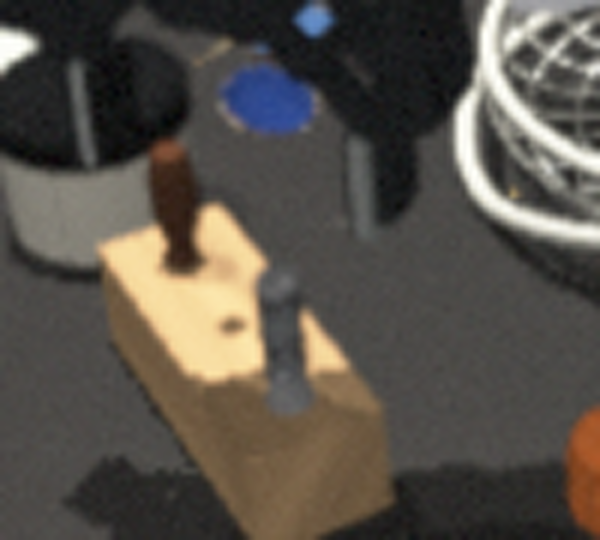

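```bash
python3 -c "
from h import *
o=get_obs();print(proj((.5355,.314,.092),'scene'),proj((.5355,.314,.042),'scene'))
e=o['eef_pos'];j=np.array([np.cos(np.radians(20)),np.sin(np.radians(20)),0])
for s in(-.05,0,.05):
  for dz in (0,.013): print(s,dz,(proj(e+s*j+[0,0,dz],'scene')-[200,200])*6)
"
```

```text
[245.002 246.074] [247.599 266.64 ]
-0.05 0 [384.232 259.688]
-0.05 0.013 [380.992 224.128]
0 0 [237.871 220.391]
0 0.013 [233.272 185.305]
0.05 0 [ 99.001 182.823]
0.05 0.013 [ 93.207 148.235]
```

>>> send_rows(
  motion="0 -0.65 -0.5 -0.4 0.3 -0.2 0;0 0 -2.5 0 0 0 0;0 0 -2.3 0 0 0 0;0 0 0 0 0 0 0;0 0 0 0 0 0 0",
)

```text
t: 4.28
eef_pos: [0.5439, 0.317, 0.0731]
tool_rot: [0.005, 0.575, 0.818, 0.009]
contact_force: [0.5, 0.2, 0.5]
gripper_width: 1.002
```

```bash
python3 -c "
from h import *
need((.5355,.314,.059),20)
for n,b in(('scene',(200,200,300,290)),):
    im=read_camera(n)[:,:,::-1];cv2.imwrite('pics/b_'+n+'.png',cv2.resize(im[b[1]:b[3],b[0]:b[2]],None,fx=6,fy=6,interpolation=cv2.INTER_CUBIC))
"
```

```text
t 4.28 pos [0.544 0.317 0.073] need cm [-0.842 -0.303 -1.406] deg [-0.504  1.016  0.222] F [0.545 0.172 0.522] M [ 0.025  0.024 -0.043] w 1.002 q7 -0.6553740960585538
```

View pics/b_scene.png

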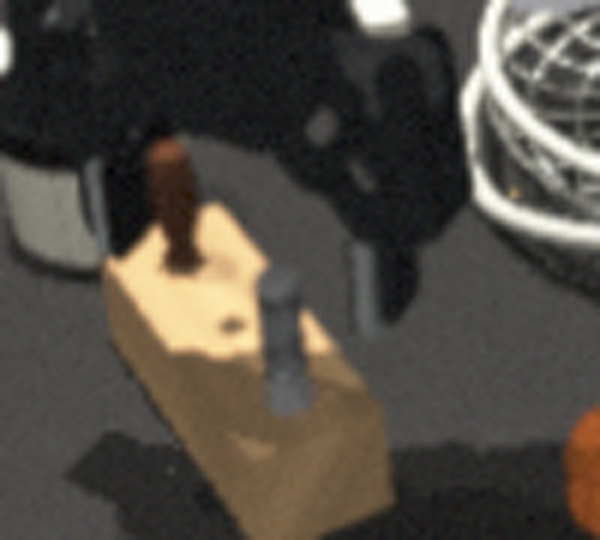

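>>> send_rows(
  motion="-0.8 -0.3 -0.3 -0.5 1 0.2 0;0 0 0 0 0 0 0;0 0 0 0 0 0 0",
)

```text
t: 4.58
eef_pos: [0.5374, 0.3145, 0.0745]
tool_rot: [0.001, 0.574, 0.819, 0.002]
contact_force: [0.0, 0.6, 0.4]
gripper_width: 0.997
```

```bash
python3 -c "
from h import *
need((.5355,.314,.059),20)"
```

```text
t 4.58 pos [0.537 0.315 0.074] need cm [-0.188 -0.054 -1.548] deg [-0.099  0.21   0.07 ] F [0.026 0.63  0.383] M [ 0.028 -0.014  0.018] w 0.997 q7 -0.6491766657903221
```

>>> send_rows(
  motion="-0.2 -0.05 -1 0 0.2 0 0;-0.2 0 -0.7 0 0 0 0;0 0 0 0 0 0 0;0 0 0 0 0 0 0",
)

```text
t: 4.92
eef_pos: [0.5337, 0.3146, 0.0577]
tool_rot: [0.0, 0.574, 0.819, 0.002]
contact_force: [0.2, -0.1, -0.1]
gripper_width: 1.001
```

```bash
python3 -c "
from h import *
need((.5355,.314,.059),20)"
```

```text
t 4.92 pos [0.534 0.315 0.058] need cm [ 0.182 -0.061  0.134] deg [-0.181  0.131  0.067] F [ 0.24  -0.122 -0.143] M [ 0.019 -0.     0.015] w 1.001 q7 -0.6647253206868272
```

>>> send_rows(
  motion="0.18 -0.05 0.1 -0.1 0.1 0 0.3;0 0 0 0 0 0 0.6;0 0 0 0 0 0 1;0 0 0 0 0 0 1;0 0 0 0 0 0 1;0 0 0 0 0 0 1;0 0 0 0 0 0 1;0 0 0 0 0 0 1",
  newtons=50,
)

```text
t: 5.58
eef_pos: [0.5356, 0.3143, 0.0586]
tool_rot: [-0.0, 0.574, 0.819, 0.0]
contact_force: [0.8, 0.1, -0.7]
gripper_width: 0.14
```

```bash
python3 -c "
from h import *
need((.5355,.314,.059),20)"
```

```text
t 5.58 pos [0.536 0.314 0.059] need cm [-0.014 -0.025  0.042] deg [-0.071 -0.001  0.055] F [ 0.818  0.088 -0.665] M [-0.008 -0.032 -0.06 ] w 0.14 q7 -0.6600442638584916
```

>>> send_rows(
  motion="0 0 1.5 0 0 0 1;0 0 2 0 0 0 1;0 0 2 0 0 0 1;0 0 3 0 0 0 1;0 0 3 0 0 0 1;0 0 2 0 0 0 1;0 0 0 0 0 0 1",
)

```text
t: 6.17
eef_pos: [0.5337, 0.3145, 0.2038]
tool_rot: [-0.001, 0.573, 0.82, 0.0]
contact_force: [0.4, -0.3, -0.9]
gripper_width: 0.135
```

```bash
python3 -c "
from h import *
need((.5749,.006,.20),20)
for n,b in(('scene',(200,170,320,270)),):
    im=read_camera(n)[:,:,::-1];cv2.imwrite('pics/c_'+n+'.png',cv2.resize(im[b[1]:b[3],b[0]:b[2]],None,fx=5,fy=5,interpolation=cv2.INTER_CUBIC))
"
```

```text
t 6.17 pos [0.534 0.314 0.204] need cm [  4.117 -30.847  -0.379] deg [-0.13  -0.088 -0.072] F [ 0.352 -0.27  -0.919] M [ 0.053 -0.029 -0.016] w 0.135 q7 -0.5553484138261173
```

View pics/c_scene.png

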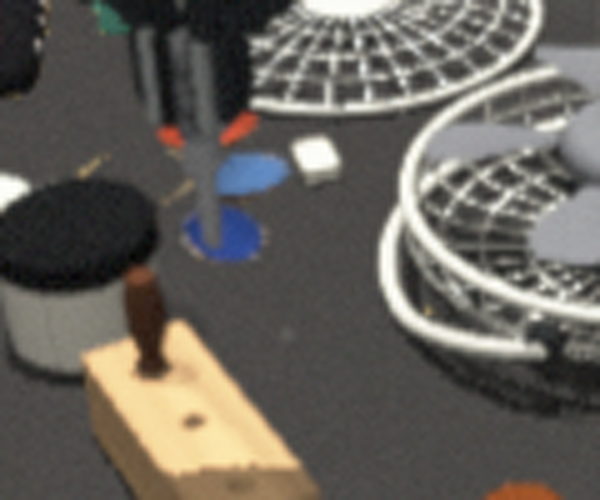

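>>> send_rows(
  motion="0.5 -3.8 0 0 0 0 1;0.5 -4 0 0 0 0 1;0.5 -4 0 0 0 0 1;0.5 -4 0 0 0 0 1;0.5 -4 0 0 0 0 1;0.5 -4 0 0 0 0 1;0.5 -4 0 0 0 0 1;0.3 -2.4 0 0 0 0 1;0 0 0 0 0 0 1;0 0 0 0 0 0 1",
)

```text
t: 7.05
eef_pos: [0.5606, -0.0002, 0.1973]
tool_rot: [-0.007, 0.57, 0.821, -0.003]
contact_force: [0.3, 0.4, -1.6]
gripper_width: 0.136
```

```bash
python3 -c "
from h import *
need((.5749,.006,.20),20)
"
```

```text
t 7.05 pos [ 0.561 -0.     0.197] need cm [1.427 0.617 0.275] deg [-0.17  -0.895 -0.443] F [ 0.331  0.358 -1.563] M [ 0.07  -0.019  0.015] w 0.136 q7 0.018766643382888294
```

>>> send_rows(
  motion="1.4 0.6 0 -0.2 -0.9 -0.4 1;0 0 -2 0 0 0 1;0 0 -2 0 0 0 1;0 0 -1.5 0 0 0 1;0 0 0 0 0 0 1;0 0 0 0 0 0 1",
)

```text
t: 7.55
eef_pos: [0.5725, 0.0118, 0.1386]
tool_rot: [-0.002, 0.571, 0.821, -0.0]
contact_force: [-0.4, 0.6, -0.0]
gripper_width: 0.133
```

```bash
python3 -c "
from h import *
need((.5749,.006,.13),20)
"
```

```text
t 7.55 pos [0.572 0.012 0.139] need cm [ 0.242 -0.585 -0.862] deg [-0.099 -0.19  -0.362] F [-0.436  0.586 -0.024] M [-0.019  0.01  -0.042] w 0.133 q7 -0.05554161028615335
```

>>> send_rows(
  motion="0.24 -0.5 -0.5 -0.1 -0.2 -0.3 1;0 0 0 0 0 0 1;0 0 0 0 0 0 1",
)

```text
t: 7.8
eef_pos: [0.5753, 0.0089, 0.1346]
tool_rot: [0.0, 0.572, 0.82, 0.001]
contact_force: [-0.2, 0.5, -0.7]
gripper_width: 0.136
```

```bash
python3 -c "
from h import *
need((.5749,.006,.13),20)
for n,b in(('top',(290,130,410,230)),('scene',(270,140,390,240))):
    im=read_camera(n)[:,:,::-1];cv2.imwrite('pics/d_'+n+'.png',cv2.resize(im[b[1]:b[3],b[0]:b[2]],None,fx=6,fy=6,interpolation=cv2.INTER_CUBIC))
"
```

```text
t 7.8 pos [0.575 0.009 0.135] need cm [-0.042 -0.288 -0.465] deg [-0.042  0.081 -0.221] F [-0.172  0.5   -0.675] M [ 0.052 -0.037  0.028] w 0.136 q7 -0.05772843271490372
```

View pics/d_top.png

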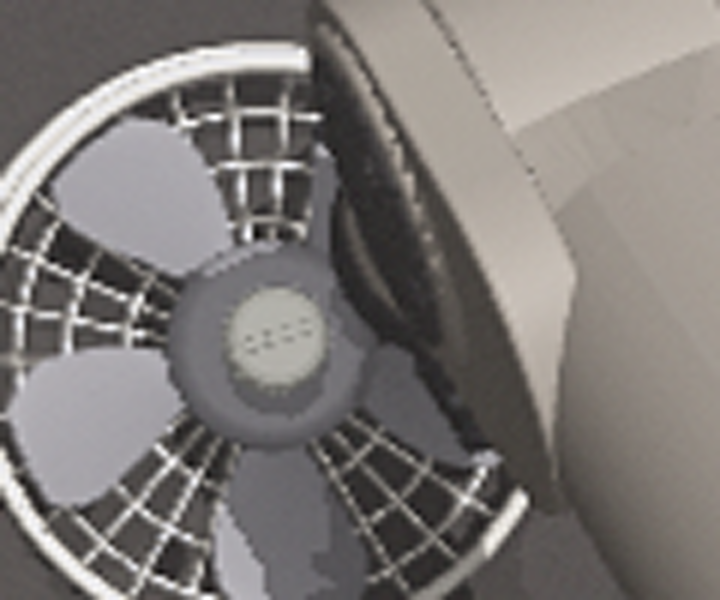

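View pics/d_scene.png

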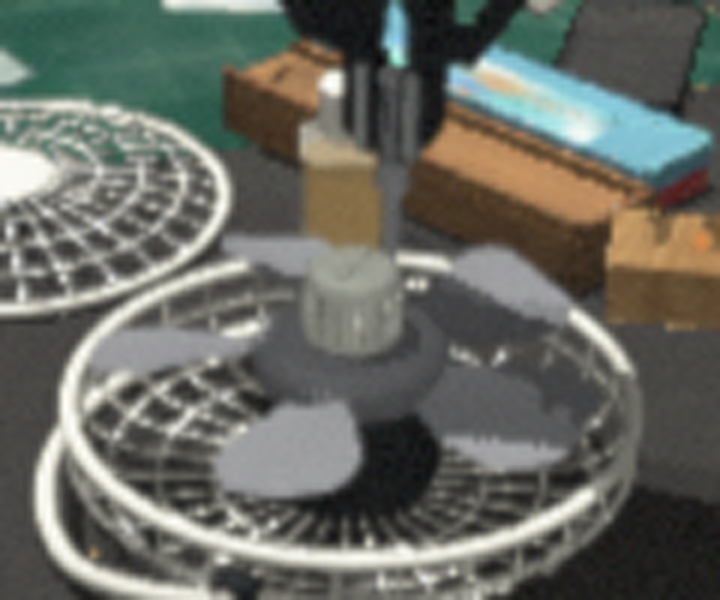

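```bash
python3 -c "
from h import *
im=read_camera('scene')
for r in range(160,183,3): print(r,im[r,328:344].mean(1).astype(int))
for r in range(186,196,3): print(r,im[r,316:342].mean(1).astype(int))
e=get_obs()['eef_pos']
for z in(.085,.095,.105,.115): print(z,proj((e[0],e[1],z),'scene'))
for z in(.08,.09,.1,.1065): print('cap',z,proj((.558,.053,z),'scene'))
"
```

```text
160 [43 86 93 51 35 65 60 75 63 88 93 70 39 25 29 48]
163 [125 103  93  49  35  63  72  69  59  89  93  64  39  46 100 138]
166 [154 154 150 145 111  82  83  78  76  79  81  74  86 103 120 132]
169 [102 101  99 102  90  88  95  99  95  89  69  59  55  52  61  57]
172 [105 106 104 107 105  95  97  96  97  66  55  54  52  53  53  55]
175 [103 105 106 106 102  94  93  96  79  49  49  48  50  54  56  53]
178 [105 106 103 105 103  94  95  99  81  71  67  65  67  54  49  46]
181 [143 140 141 128 124 103 102  99 113 108  94  87  82  75  77  80]
186 [ 78  86  88  87  99 119 146 158 165 158 150 147 153 154 155 154 157 155
 149 134 112 100 143 135 151 103]
189 [118 118 116 100 107 129 125 118 125 131 135 133 137 139 137 133 131 125
 126 121 137  94  72  67  67  69]
192 [ 89  85  87  88 108 124 122 106 119 125 121 130 133 150 136 131 124 110
 123 125 121  86  82  86  83  74]
195 [ 85  89  86  87  93 116 122 115 125 122 120 129 131 142 125 124 118 117
 127 133 106  72  65  65  83  83]
0.085 [334.557 183.069]
0.095 [334.657 179.434]
0.105 [334.758 175.758]
0.115 [334.86  172.042]
cap 0.08 [327.912 194.244]
cap 0.09 [327.979 190.523]
cap 0.1 [328.047 186.759]
cap 0.1065 [328.091 184.289]
```

>>> send_rows(
  motion="-0.05 -0.32 -0.5 0 0.1 -0.2 1;0 0 0 0 0 0 1;0 0 0 0 0 0 1",
)

```text
t: 8.2
eef_pos: [0.5753, 0.0047, 0.1302]
tool_rot: [0.001, 0.574, 0.819, 0.0]
contact_force: [0.9, 0.1, -0.8]
gripper_width: 0.132
```

```bash
python3 -c "
from h import *
need((.5748,.0058,.12),20)
"
```

```text
t 8.2 pos [0.575 0.005 0.13 ] need cm [-0.054  0.114 -1.02 ] deg [-0.008  0.08   0.06 ] F [ 0.856  0.095 -0.794] M [0.047 0.009 0.033] w 0.132 q7 -0.05870577397916268
```

>>> send_rows(
  motion="-0.05 0.11 -0.5 0 0 0 1;0 0 -0.3 0 0 0 1;0 0 0 0 0 0 1;0 0 0 0 0 0 1",
)

```text
t: 8.53
eef_pos: [0.5747, 0.0055, 0.1212]
tool_rot: [0.0, 0.574, 0.819, 0.0]
contact_force: [0.3, -0.3, 0.3]
gripper_width: 0.135
```

```bash
python3 -c "
from h import *
need((.5748,.0058,.0826),20)
"
```

```text
t 8.53 pos [0.575 0.006 0.121] need cm [ 0.013  0.027 -3.862] deg [-0.004  0.067  0.095] F [ 0.317 -0.273  0.309] M [-0.012 -0.013 -0.021] w 0.135 q7 -0.06852416251195269
```

Aligned. Gentle descent in small steps.

>>> send_rows(
  motion="0 0 -0.3 0 0 0 1;0 0 -0.3 0 0 0 1;0 0 -0.3 0 0 0 1;0 0 0 0 0 0 1",
)

```text
t: 8.87
eef_pos: [0.5749, 0.0053, 0.1113]
tool_rot: [0.001, 0.574, 0.819, 0.0]
contact_force: [0.7, -1.6, -1.5]
gripper_width: 0.137
```

```bash
python3 -c "
from h import *
need((.5748,.0058,.0826),20)
"
```

```text
t 8.87 pos [0.575 0.005 0.111] need cm [-0.011  0.05  -2.872] deg [0.021 0.09  0.088] F [ 0.677 -1.589 -1.522] M [-0.157 -0.114 -0.032] w 0.137 q7 -0.07710097849686172
```

>>> send_rows(
  motion="0.02 -0.05 -0.3 0 0 0 1;0 0 -0.3 0 0 0 1;0 0 0 0 0 0 1",
)

```text
t: 9.12
eef_pos: [0.575, 0.0048, 0.1045]
tool_rot: [0.001, 0.574, 0.819, 0.0]
contact_force: [-0.1, 0.7, -0.8]
gripper_width: 0.138
```

```bash
python3 -c "
from h import *
need((.5748,.0058,.0826),20)
"
```

```text
t 9.12 pos [0.575 0.005 0.105] need cm [-0.025  0.101 -2.194] deg [0.01  0.073 0.096] F [-0.07   0.749 -0.84 ] M [ 0.062 -0.023 -0.006] w 0.138 q7 -0.08188999569662697
```

>>> send_rows(
  motion="0 0 -0.35 0 0 0 1;0 0 -0.35 0 0 0 1;0 0 -0.35 0 0 0 1;0 0 0 0 0 0 1",
)

```text
t: 9.45
eef_pos: [0.5751, 0.0046, 0.0929]
tool_rot: [0.001, 0.574, 0.819, 0.0]
contact_force: [0.1, -0.4, -0.3]
gripper_width: 0.135
```

```bash
python3 -c "
from h import *
need((.5748,.0058,.0826),20)
"
```

```text
t 9.45 pos [0.575 0.005 0.093] need cm [-0.034  0.116 -1.034] deg [0.02  0.085 0.102] F [ 0.13  -0.354 -0.258] M [-0.13  -0.029 -0.008] w 0.135 q7 -0.09217115483289137
```

>>> send_rows(
  motion="0 0 -0.35 0 0 0 1;0 0 -0.35 0 0 0 1;0 0 -0.25 0 0 0 1;0 0 -0.15 0 0 0 1;0 0 -0.15 0 0 0 1",
)

```text
t: 9.87
eef_pos: [0.5763, 0.0048, 0.0821]
tool_rot: [0.002, 0.574, 0.819, 0.0]
contact_force: [-7.4, -1.8, 23.6]
gripper_width: 0.135
```

```bash
python3 -c "
from h import *
need((.5748,.0058,.0826),20)
"
```

```text
t 9.87 pos [0.576 0.005 0.082] need cm [-0.151  0.097  0.046] deg [0.095 0.184 0.113] F [-7.44  -1.847 23.588] M [-0.464  2.096  0.006] w 0.135 q7 -0.10436242772518402
```

>>> send_rows(
  motion="-0.1 0 0 0 0 0 1;0 0 0 0 0 0 0.7;0 0 0 0 0 0 0.3;0 0 0 0 0 0 0;0 0 0 0 0 0 0;0 0 0 0 0 0 0",
)

```text
t: 10.37
eef_pos: [0.5757, 0.0054, 0.0826]
tool_rot: [0.002, 0.574, 0.819, 0.001]
contact_force: [0.8, 0.8, -0.1]
gripper_width: 0.836
```

```bash
python3 -c "
from h import *
need((.5748,.0058,.0826),20)
for n,b in(('scene',(270,140,390,240)),):
    im=read_camera(n)[:,:,::-1];cv2.imwrite('pics/e_'+n+'.png',cv2.resize(im[b[1]:b[3],b[0]:b[2]],None,fx=6,fy=6,interpolation=cv2.INTER_CUBIC))
"
```

```text
t 10.37 pos [0.576 0.005 0.083] need cm [-0.089  0.036 -0.002] deg [0.085 0.241 0.087] F [ 0.797  0.811 -0.12 ] M [-0.003  0.053 -0.011] w 0.836 q7 -0.10485998933747903
```

View pics/e_scene.png

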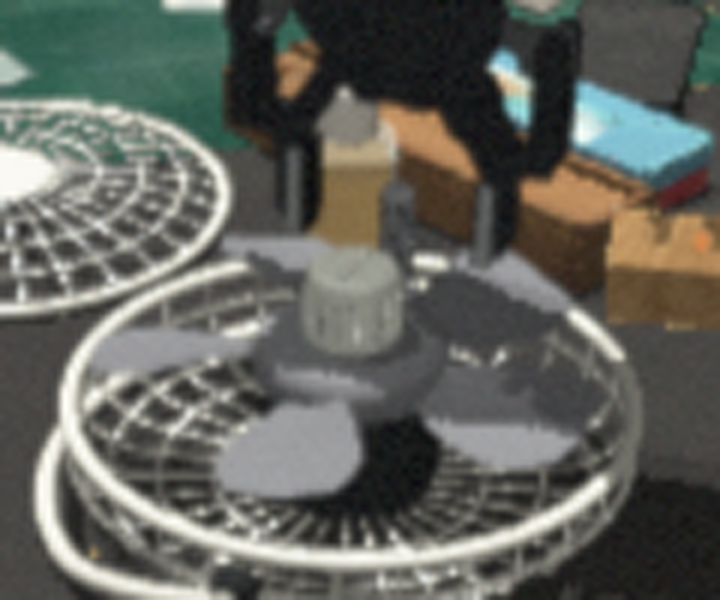

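```bash
python3 -c "
from h import *
for n in('scene','top'):
  im=read_camera(n);cv2.imwrite('pics/f_'+n+'.png',im[:,:,::-1])
  for r in regions_of('ink_bottle',n):
    ys,xs=np.nonzero(r['region']);print(n,r['conf'],xs.min(),xs.max(),ys.min(),ys.max())
print(atz((400,131),'top',.088),atz((395,140),'top',.0), atz((328,181),'scene',0), atz((328,155),'scene',.088))
print(atz((331.5,181),'scene',0))
"
```

```text
scene 0.72 320 335 154 181
top 0.71 394 413 242 263
[ 0.683 -0.089  0.088] [ 0.681 -0.096  0.   ] [ 0.695 -0.108  0.   ] [ 0.688 -0.099  0.088]
[ 0.687 -0.115  0.   ]
```

View pics/f_top.png

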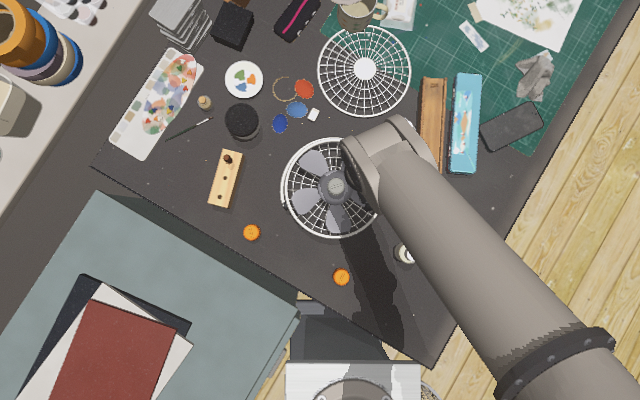

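View pics/f_scene.png

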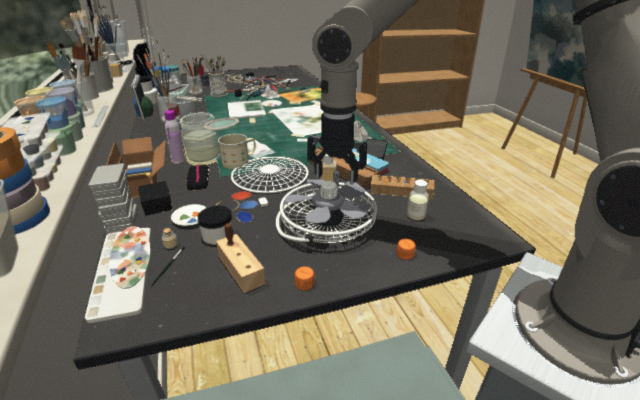

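>>> send_rows(
  motion="0 0 1.5 0 0 0 0;0 0 2.5 0 0 0 0;0 0 2.5 0 0 0 0;-0.85 2.4 0 0 0.2 0 0;-0.85 2.4 0 0 0 0 0;0 0 0 0 0 0 0;0 0 0 0 0 0 0",
)

```text
t: 11.2
eef_pos: [0.5578, 0.0535, 0.1502]
tool_rot: [0.0, 0.576, 0.818, -0.001]
contact_force: [-0.1, -0.1, -0.8]
gripper_width: 1.003
```

```bash
python3 -c "
from h import *
need((.558,.0523,.0775),20)
for n,b in(('top',(270,125,400,225)),('scene',(270,140,390,240))):
    im=read_camera(n)[:,:,::-1];cv2.imwrite('pics/g_'+n+'.png',cv2.resize(im[b[1]:b[3],b[0]:b[2]],None,fx=6,fy=6,interpolation=cv2.INTER_CUBIC))
"
```

```text
t 11.2 pos [0.558 0.054 0.15 ] need cm [ 0.024 -0.123 -7.273] deg [ 0.084 -0.013  0.275] F [-0.103 -0.124 -0.811] M [-0.038  0.002 -0.001] w 1.003 q7 -0.1393233763463
```

View pics/g_scene.png

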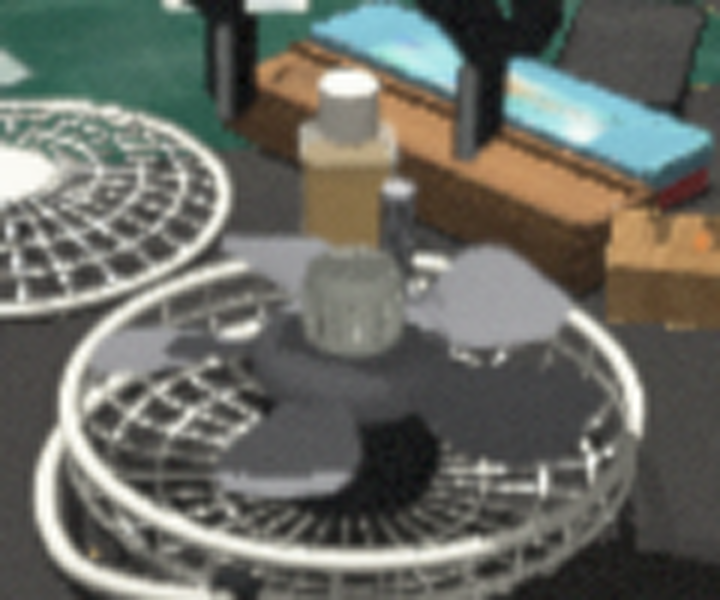

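View pics/g_top.png

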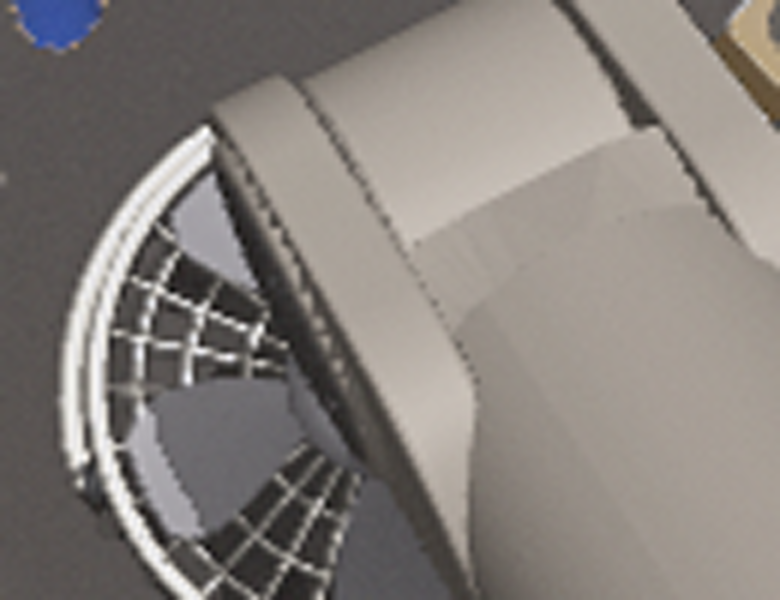

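>>> send_rows(
  motion="0.02 -0.12 -2 0 0 0.2 0;0 0 -2.5 0 0 0 0;0 0 -1.5 0 0 0 0;0 0 0 0 0 0 0;0 0 0 0 0 0 0",
)

```text
t: 11.72
eef_pos: [0.5598, 0.0475, 0.0879]
tool_rot: [0.001, 0.577, 0.817, -0.001]
contact_force: [0.5, 0.5, 0.6]
gripper_width: 1.002
```

```bash
python3 -c "
from h import *
need((.558,.0523,.0795),20)
"
```

```text
t 11.72 pos [0.56  0.048 0.088] need cm [-0.178  0.476 -0.836] deg [0.16  0.046 0.418] F [0.484 0.505 0.563] M [-0.017 -0.029 -0.004] w 1.002 q7 -0.18965200276485908
```

>>> send_rows(
  motion="-0.18 0.5 -0.5 0.1 0 0.4 0;0 0 -0.3 0 0 0 0;0 0 0 0 0 0 0;0 0 0 0 0 0 0",
)

```text
t: 12.05
eef_pos: [0.5593, 0.052, 0.0811]
tool_rot: [0.002, 0.574, 0.819, 0.0]
contact_force: [0.1, -0.9, 0.6]
gripper_width: 0.999
```

```bash
python3 -c "
from h import *
need((.558,.0523,.0795),20)
"
```

```text
t 12.05 pos [0.559 0.052 0.081] need cm [-0.127  0.031 -0.159] deg [0.053 0.174 0.097] F [ 0.051 -0.937  0.605] M [-0.041  0.026  0.03 ] w 0.999 q7 -0.1990108494614363
```

>>> send_rows(
  motion="-0.15 0.03 -0.15 0 0.15 0.1 0;0 0 0 0 0 0 0.3;0 0 0 0 0 0 0.45;0 0 0 0 0 0 0.5;0 0 0 0 0 0 0.6;0 0 0 0 0 0 1;0 0 0 0 0 0 1",
  newtons=30,
)

```text
t: 12.63
eef_pos: [0.5587, 0.0525, 0.0815]
tool_rot: [0.002, 0.573, 0.819, 0.0]
contact_force: [0.5, 0.4, -0.3]
gripper_width: 0.437
```

```bash
python3 -c "
from h import *
need((.558,.0523,.0795),20)
"
```

```text
t 12.63 pos [0.559 0.053 0.082] need cm [-0.066 -0.021 -0.202] deg [ 0.066  0.178 -0.02 ] F [ 0.533  0.434 -0.289] M [ 0.037 -0.059  0.016] w 0.437 q7 -0.19834814304419693
```

>>> send_rows(
  motion="0 0 0 0 0 4 1;0 0 0 0 0 4 1;0 0 0 0 0 0 1",
)

```text
t: 12.88
eef_pos: [0.5585, 0.0524, 0.0814]
tool_rot: [0.002, 0.513, 0.859, 0.0]
contact_force: [-0.6, -0.4, 1.8]
gripper_width: 0.434
```

```bash
python3 -c "
from h import *
need((.558,.0523,.0795),20)
"
```

```text
t 12.88 pos [0.558 0.052 0.081] need cm [-0.05  -0.014 -0.195] deg [ 0.074  0.167 -8.327] F [-0.639 -0.396  1.752] M [-0.081  0.106 -0.003] w 0.434 q7 -0.07435412691251791
```

>>> send_rows(
  motion="0 0 0 0 0 3 1;0 0 0 0 0 3 1;0 0 0 0 0 0 1",
)

```text
t: 13.13
eef_pos: [0.5585, 0.0524, 0.0815]
tool_rot: [0.001, 0.468, 0.884, 0.0]
contact_force: [0.2, -0.2, 0.9]
gripper_width: 0.439
```

```bash
python3 -c "
from h import *
need((.558,.0523,.0795),20)
"
```

```text
t 13.13 pos [0.559 0.052 0.081] need cm [-0.052 -0.009 -0.199] deg [  0.054   0.171 -14.221] F [ 0.168 -0.218  0.886] M [0.016 0.139 0.032] w 0.439 q7 0.014261931914585165
```

>>> send_rows(
  motion="0 0 0 0 0 3 1;0 0 0 0 0 0 1",
)

```text
t: 13.3
eef_pos: [0.5585, 0.0524, 0.0815]
tool_rot: [0.001, 0.446, 0.895, 0.001]
contact_force: [-1.1, -0.7, 1.2]
gripper_width: 0.434
```

```bash
python3 -c "
from h import *
need((.558,.0523,.0795),20)
"
```

```text
t 13.3 pos [0.558 0.052 0.082] need cm [-0.049 -0.01  -0.2  ] deg [  0.038   0.167 -16.971] F [-1.115 -0.738  1.234] M [-0.006  0.113  0.012] w 0.434 q7 0.055803266862772
```

>>> send_rows(
  motion="0 0 0 0 0 3 1;0 0 0 0 0 0 1",
)

```text
t: 13.47
eef_pos: [0.5584, 0.0524, 0.0815]
tool_rot: [0.001, 0.425, 0.905, 0.001]
contact_force: [0.4, 0.1, 1.4]
gripper_width: 0.438
```

```bash
python3 -c "
from h import *
need((.558,.0523,.0795),20)
"
```

```text
t 13.47 pos [0.558 0.052 0.081] need cm [-0.044 -0.012 -0.2  ] deg [  0.029   0.16  -19.658] F [0.39  0.113 1.422] M [-0.041  0.071 -0.001] w 0.438 q7 0.09620146804135
```

>>> send_rows(
  motion="0 0 0 0 0 3 1;0 0 0 0 0 0 1",
)

```text
t: 13.63
eef_pos: [0.5584, 0.0524, 0.0815]
tool_rot: [0.001, 0.404, 0.915, 0.001]
contact_force: [0.1, -0.8, -0.5]
gripper_width: 0.433
```

```bash
python3 -c "
from h import *
need((.558,.0523,.0795),20)
for n,b in(('top',(270,125,400,225)),('scene',(270,140,390,240))):
    im=read_camera(n)[:,:,::-1];cv2.imwrite('pics/i_'+n+'.png',cv2.resize(im[b[1]:b[3],b[0]:b[2]],None,fx=6,fy=6,interpolation=cv2.INTER_CUBIC))
"
```

```text
t 13.63 pos [0.558 0.052 0.081] need cm [-0.042 -0.009 -0.199] deg [  0.023   0.158 -22.297] F [ 0.137 -0.832 -0.506] M [-0.117  0.102  0.035] w 0.433 q7 0.1358741196864016
```

View pics/i_scene.png

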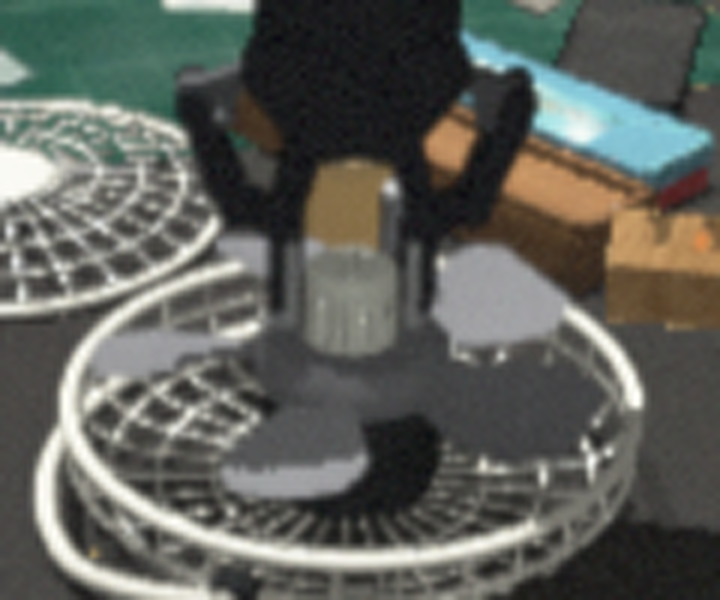

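>>> send_rows(
  motion="0 0 0 0 0 5 1;0 0 0 0 0 5 1;0 0 0 0 0 5 1;0 0 0 0 0 0 1",
)

```text
t: 14.07
eef_pos: [0.5583, 0.0525, 0.0815]
tool_rot: [0.001, 0.283, 0.959, 0.0]
contact_force: [-0.7, 0.1, 2.0]
gripper_width: 0.435
```

```bash
python3 -c "
from h import *
need((.558,.0523,.0795),20)
"
```

```text
t 14.07 pos [0.558 0.052 0.082] need cm [-0.027 -0.016 -0.205] deg [  0.039   0.151 -37.139] F [-0.72   0.12   2.035] M [-0.147  0.055  0.008] w 0.435 q7 0.35778574597172164
```

>>> send_rows(
  motion="0 0 0 0 0 6 1;0 0 0 0 0 6 1;0 0 0 0 0 6 1;0 0 0 0 0 6 1;0 0 0 0 0 0 1",
)

```text
t: 14.48
eef_pos: [0.5583, 0.0525, 0.0823]
tool_rot: [0.001, 0.08, 0.997, 0.0]
contact_force: [-1.3, -1.0, 2.7]
gripper_width: 0.438
```

```bash
python3 -c "
from h import *
need((.558,.0523,.0795),20)
"
```

```text
t 14.48 pos [0.558 0.052 0.082] need cm [-0.03  -0.017 -0.282] deg [  0.054   0.15  -60.802] F [-1.306 -1.046  2.691] M [-0.187  0.225  0.04 ] w 0.438 q7 0.7138367789881092
```

>>> send_rows(
  motion="0 0 0 0 0 6 1;0 0 0 0 0 6 1;0 0 0 0 0 6 1;0 0 0 0 0 2 1;0 0 0 0 0 0 1",
)

```text
t: 14.9
eef_pos: [0.5582, 0.0523, 0.0829]
tool_rot: [0.001, -0.085, 0.996, 0.0]
contact_force: [-0.9, -0.0, 2.8]
gripper_width: 0.438
```

```bash
python3 -c "
from h import *
need((.558,.0523,.0795),20)
"
```

```text
t 14.9 pos [0.558 0.052 0.083] need cm [-0.018  0.002 -0.34 ] deg [  0.061   0.106 -79.749] F [-0.931 -0.033  2.782] M [-0.072  0.189  0.022] w 0.438 q7 1.0004603287466738
```

>>> send_rows(
  motion="0 0 0 0 0 0 1;0 0 0.3 0 0 0 1;0 0 0.3 0 0 0 1;0 0 0.3 0 0 0 1;0 0 0 0 0 0 1",
  newtons=45,
)

```text
t: 15.32
eef_pos: [0.5581, 0.0522, 0.0923]
tool_rot: [0.001, -0.077, 0.997, -0.0]
contact_force: [0.7, 0.2, -0.9]
gripper_width: 0.425
```

```bash
python3 -c "
from h import *
need((.558,.0523,.0795),100)
"
```

```text
t 15.32 pos [0.558 0.052 0.092] need cm [-0.011  0.008 -1.281] deg [-0.001  0.097  1.188] F [ 0.698  0.186 -0.926] M [ 0.028 -0.026 -0.002] w 0.425 q7 0.9973863688519266
```

>>> send_rows(
  motion="0 0 1 0 0 0 1;0 0 2 0 0 0 1;0 0 3 0 0 0 1;0 0 3 0 0 0 1;0 0 1.5 0 0 0 1;0 0 0 0 0 0 1;0 0 0 0 0 0 1;0 0 0 0 0 0 1;0 0 0 0 0 0 1;0 0 0 0 0 0 1",
)

```text
t: 16.15
eef_pos: [0.5547, 0.0523, 0.202]
tool_rot: [-0.002, -0.076, 0.997, -0.0]
contact_force: [-0.2, -0.6, -0.6]
gripper_width: 0.432
```

```bash
python3 -c "
from h import *
need((.558,.0523,.0795),100)
for n,b in(('top',(270,125,400,225)),('scene',(270,120,390,240))):
    im=read_camera(n)[:,:,::-1];cv2.imwrite('pics/j_'+n+'.png',cv2.resize(im[b[1]:b[3],b[0]:b[2]],None,fx=5,fy=5,interpolation=cv2.INTER_CUBIC))
cv2.imwrite('pics/j_full.png',im)
"
```

```text
t 16.15 pos [0.555 0.052 0.202] need cm [  0.33    0.005 -12.253] deg [ 0.019 -0.198  1.325] F [-0.165 -0.623 -0.605] M [ 0.004  0.057 -0.037] w 0.432 q7 1.1139680522942779
```

View pics/j_scene.png

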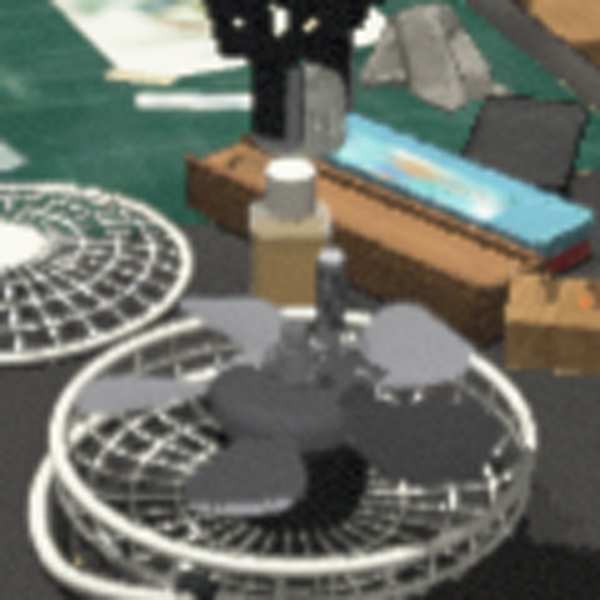

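View pics/j_full.png

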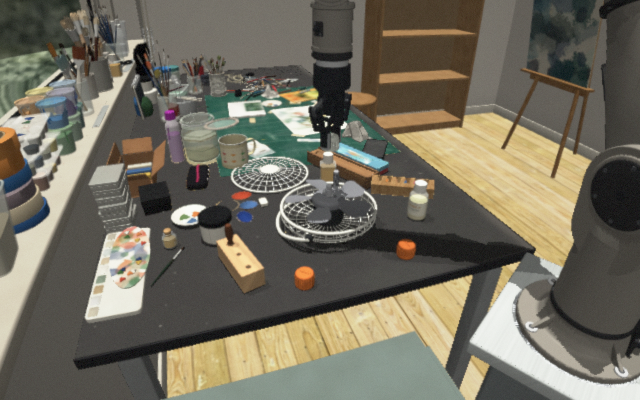

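```bash
python3 -c "
from h import *
print(proj((.575,.0047,.116),'scene'));print(hand_in())
o=get_obs();print(o['t'],o['eef_pos'],o['gripper_width'])
"
```

```text
[335.956 171.19 ]
the job is handed in; nothing more can be done
None
the job is handed in; nothing more can be done
```

I pushed the pin fully home through the eye and undid and lifted off the cap. I handed in at about 16.2 s of the 61 s allowed; no verdict was reported.

- **Pin:** It seated with 24 N at a tool height of 82.1 mm, where 82.6 mm was expected. After the lift its head showed in the scene camera at about pixel (335.8, 170.7). Fully home predicts (336.0, 171.2), so it is still in, within about 1 px (about 2 mm).
- **Cap direction:** With a light 30 N grip I felt anticlockwise first and found no stop past 0.39 rad. I turned it to 1.39 rad and it came free. The clockwise side was never tried.
- **Cap at the end:** It is held with a 45 N grip, with the tool 12 cm above where it gripped the cap on the fan. The load on the tool was about 0.6 to 0.9 N, roughly the cap's own weight.
- **Bottles and tub:** They look unmoved in the last picture. The ink bottle looked shifted at one point, but a finger was hiding its edge, and the network placed it where it had been.
- **Where measurements disagreed:** The two cameras differed by 2 to 4 mm in y on where things stood, so I used their average. The blade turned slightly within the pin's play while the cap was being undone.

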